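Fit the C-shaped travel stop on the damper shaft

ROBOT

A 6-joint arm with a two-finger parallel gripper is mounted at the origin on the work surface. World frame = base frame: x ahead of the robot, y to its left, z up, the work surface at z = 0. Lengths are in m, angles in rad, forces in N, time in s.
With the tool pointing down it reaches from about 0.35 to 0.85 m from the base axis. Payload 8.1 kg.
Tool frame: the origin (TCP) lies at the very end of the fingers, on their centre line; the grasp point (between the pads) lies 19 mm behind it; z points along the fingers, y is the line along which they close (so a half turn about z gives the same grasp; the last joint's range is limited). The gripper opens to 93 mm and grips with 3 to 60 N. Pads are 15 mm wide; open, the fingers measure 128 mm over their backs; the gripper's body (75 mm by 188 mm) begins 65 mm behind the grasp point.
Start: joints at [1.092, 0.13, 1.488, -0, 1.523, -0.085], TCP at [0.23, 0.554, 0.219] pointing down, gripper open.
Joint ranges: [-2.96, 2.96], [-0.89, 2.26], [0.02, 2.5], [-1.34, 4.48], [0, 2.73], [-2.66, 2.66]. Speed limits (rad/s): [2.39, 2.39, 2.79, 3.14, 3.14, 3.14].

INTERFACE

Orientations are given as a rotation vector (axis times angle).
In Python, from plant import read_state, eyes, workorder gives the robot as it stands. The module is installed in compiled form; this text tells all that it offers.
- The arm moves only by the tool play_rows, never from a script. Its argument "targets" is one flat list of numbers, 4 for each row, row after row: the shift along the tool's x, y, z in cm, then the turn about the tool's z in degrees. In form: [dx, dy, dz, roll, dx, dy, dz, roll, ...]. A call has 1 to 8 rows; each row is the pose to reach, as a shift and turn from the pose commanded when the call began, along the tool's axes at that moment; what a row does not reach only later rows make up. A row lasts 1/12 s, in which the tool goes at most 41.7 mm and 7.16 degrees, less where a joint would pass 70% of its speed; a pose out of reach is approached as far as the arm can. A call with a gripper value outside its range is refused whole. "grip" is the finger opening in cm, from 0 to 9.3, set as the call begins (left out, the last holds). The fingers move at their own pace and stop on an object; "grip_force" is the grip in N (left out, the last holds). Time passes only in rows, so rows that repeat a pose let the fingers close. It gives the time, the measured TCP pose, the force, the opening and the grip force at its end, in the units of the state.
- read_state(): the state, without advancing time (a new reading comes with each control period).
- eyes.read_camera(name): name is "scene" or "top" or "wrist"; returns a dict with "image" (400x640x3 uint8, red, green, blue), "vfov" (degrees; the focal length in pixels is half the picture's height over the tangent of half this angle, whatever the lens; pixels are square), "cx", "cy" (the principal point, pixels), "cam_to_world" (4x4, takes a point from camera to world coordinates); the wrist camera has in their place "T_tool_cam" (4x4, takes a point from camera to tool coordinates, whose origin is the TCP and whose axes are the flange's). Camera axes: x right, y up, looking along -z (the intrinsics and any distortion apply to the point x, -y, -z); pixel columns grow to the right and rows downward; lengths in m; the calibration is good to about 2 mm. A picture is of the moment at which its call begins: read the wrist's pose just before it. There is no depth.
- workorder.close_job(): hands the job in; it is judged then, once.
The state is a dict: "t": time; "q": joint angles; "dq": joint speeds; "joint_torque": joint torques, N m; "tool_pos": TCP position; "orientation": TCP orientation; "force": force on the tool from outside, world axes, zero at the start; "wrist_torque": the same for the moment, N m; "opening": finger opening in m; "gripper_force": force on a finger pad.
Only numpy, scipy, OpenCV 4.12 (cv2) and the standard library are available. Lean on these libraries where they do the work, as an engineer would, in place of code of your own. Each camera call takes 0.05 s, during which the arm holds its last target. There are 200 camera calls.

TASK

Fit the steel C-shaped travel stop (the one with the upright finger tab) onto the shaft of the damper held in the vise: slide it sideways through its gap onto the bare shaft under the top eye, then press it down over the raised boss, past the boss's two small sprung balls, until it sits flat and fully home on the damper's end cap, and let go of it. Work gently: find the shaft by light touch and never ram the stop or the gripper against the damper or the vise. Leave the other things on the bench where they are.

Things in the scene. Friction and masses are not known exactly. Their poses are not given: they have to be found in the camera images.
- packer: The travel stop: plain steel C-shaped ring lying flat on the bench, 12 mm thick, outside diameter 50 mm, bore 27 mm, 75 to 155 g. Origin: centre of the ring on its underside, z up, the gap opens to its +x (at the start roughly away from the robot). It is joined at -x by a flat stem to a light upright plastic finger tab.
- packer_tab (a point): Grip point on the stop's finger tab, 58 mm behind the ring's centre (-x of packer) and 30 mm above its underside; same axes. The tab is 22 mm long in x, 14 mm thick in y and rises from the underside to 48 mm: pinch it across its thickness, along y.
- packer_gap (a point): Narrowest point of the stop's gap, 11 mm ahead (+x) of the ring's centre at mid thickness, where the gap is 16 mm wide; the square-ended prongs reach to 18 mm ahead of the ring's centre and have no lead-in. With the back of the bore against the shaft, the ring's centre is 7 mm beyond the shaft's axis; it must be centred before lowering.
- vise: Grey bench vise fixed to the bench; origin on the bench under the middle of the jaws, z up, y along the jaws (120 mm long, tops 115 mm high), x away from the vise's screw handle, roughly away from the robot. An upright damper (45 mm diameter body) is clamped firmly in the jaws, centred at vise x = 0.
- jaw_mid (a point): Point 160 mm above the vise's origin (same axes), at the height of the flat top of the damper's 51 mm wide end cap. The damper's own axis is at x = 0 but anywhere from y = -25 to +25 mm from this point along the jaws: this offset is NOT measured and must be seen or felt. Seated, the stop's underside is at this height.
- shaft_mid (a point): Point 180 mm above the vise's origin, at mid height of the bare shaft (13 mm diameter; again off by up to 25 mm in y). Below: raised boss, 24 mm diameter, chamfered, 160 to 167 mm high. Above, from 193 to 220 mm: a wider top mount, which the bore does not pass. The boss does not pass the gap: slide the stop on with its underside 167 to 181 mm high.
- boss_top (a point): Point 167 mm above the vise's origin, at the height of the boss's top (off by the damper's offset in y). Two small sprung balls, 164 mm high on the boss's +y and -y sides, stick out 2 mm and rub in the bore: the stop does not drop home by its weight but needs a push of some 2 to 5 N; on the cap the force rises steeply, 12 N is enough. Never over 40 N on vise or damper (all contacts added).
- collar: Bystander: a closed steel ring of the same 50 mm diameter, without gap or tab; origin under its centre
- small_clip: Bystander: a small steel C-shaped clip, 28 mm diameter, without tab; origin under its centre
- spray_can: Bystander: spray can 190 mm tall, 64 mm diameter; origin under its centre
- spanner: Bystander: a 190 mm steel spanner lying on the bench
- socket: Bystander: a steel socket standing, 26 mm diameter, 38 mm tall; origin under its centre
- jar: Bystander: a jar, 70 mm diameter, 85 mm tall; origin under its centre
- grinder: Bystander: a red air grinder lying, about 180 mm long, 42 mm thick
Mind the look-alikes: they are no part of the job. Leave any green look-alike of the packer alone.

How it is judged:
At the end, for the whole second after the job is handed in: The stop surrounds the boss and lies flat on the end cap: underside 158 to 162.5 mm above the bench, centre within 6 mm (vise x) and 30 mm (vise y) of the vise origin, tilt under 0.06 rad, moving under 10 mm/s (z of packer in the frame of vise between 0.158 and 0.1625 m and x of packer in the frame of vise between -0.006 and 0.006 m and y of packer in the frame of vise between -0.03 and 0.03 m and angle between packer's own z axis and vertical below 0.06 rad and linear speed of packer below 0.01 m/s); the robot touches nothing.
It fails at once if the stop and the vise or damper are pressed together with more than 40 N (contact force between packer and vise above 40 N).
It fails at once if the robot presses against the vise or damper with more than 40 N (contact force between any of the arm, the fingers and vise above 40 N).
It fails at once if one of the other things is moved by more than 20 mm (distance of any of collar, small_clip, spray_can, spanner, socket, jar, grinder from where it was at the start of the episode above 0.02 m).
It also fails if it takes over 51 s, if anything falls off the work surface, if the arm or the gripper's body presses on something with over 40 N, if the wrist force passes 120 N, or if a joint passes its speed limit or range.

## Working session

There is one attempt and no reset: what is moved stays moved. The work goes in short steps, Python scripts to look and compute and a tool call to move; the robot and the scene stay as the last step left them, time stands still between calls to the robot, and variables do not carry over. Pictures are saved under pics/ and viewed, at most 10 in all, crops included, and the job is handed in when it is done.

Besides the shell and the picture viewer there is one more tool, called after "Emit:" as name(argument=value, ...), one argument or row to a line, values as JSON. play_rows: Moves the arm, as the interface text tells. Its arguments: {"type":"object","properties":{"targets":{"type":"array"},"grip":{"type":"number"},"grip_force":{"type":"number"}},"required":["targets"]}

```bash
mkdir -p pics; cat > h.py <<'E'
import numpy as np, cv2
from scipy.spatial.transform import Rotation as R
from plant import read_state, eyes, workorder
def shot(n):
    s=read_state(); c=eyes.read_camera(n)
    if 'T_tool_cam' in c:
        T=np.eye(4);T[:3,:3]=R.from_rotvec(s['orientation']).as_matrix();T[:3,3]=s['tool_pos']
        c['cam_to_world']=T@c['T_tool_cam']
    return c
def ray(c,u,v):
    f=c['image'].shape[0]/2/np.tan(np.radians(c['vfov'])/2)
    d=np.array([(u-c['cx'])/f,-(v-c['cy'])/f,-1]); M=c['cam_to_world']
    return M[:3,3],M[:3,:3]@d
def onz(c,u,v,z):
    o,d=ray(c,u,v); return o+d*(z-o[2])/d[2]
def proj(c,p):
    f=c['image'].shape[0]/2/np.tan(np.radians(c['vfov'])/2)
    q=np.linalg.inv(c['cam_to_world'])@np.r_[p,1]
    return c['cx']+f*q[0]/-q[2], c['cy']-f*q[1]/-q[2]
def tri(c1,a,c2,b):
    o1,d1=ray(c1,*a);o2,d2=ray(c2,*b)
    d1=d1/np.linalg.norm(d1);d2=d2/np.linalg.norm(d2)
    t=np.linalg.lstsq(np.c_[d1,-d2],o2-o1,rcond=None)[0]
    p,q=o1+t[0]*d1,o2+t[1]*d2; return (p+q)/2,np.linalg.norm(p-q)
def save(c,n): cv2.imwrite('pics/'+n,c['image'][:,:,::-1])
E
python3 - <<'E'
from h import *
import pickle
s=read_state();print({k:np.round(v,3) for k,v in s.items()})
C={n:shot(n) for n in('scene','top','wrist')}
pickle.dump(C,open('c0.pkl','wb'))
for n,c in C.items():
    print(n,c['vfov'],c['cx'],c['cy'],[k for k in c],np.round(c['cam_to_world'],3).tolist()); save(c,n+'0.png')
E
```

```text
{'t': np.float64(0.0), 'q': array([ 1.092,  0.131,  1.489, -0.   ,  1.523, -0.085]), 'dq': array([ 0.001,  0.   ,  0.   , -0.   ,  0.001,  0.   ]), 'joint_torque': array([ 0.0000e+00, -5.5983e+01, -4.9175e+01,  7.7000e-02,  3.5000e-02,
       -0.0000e+00]), 'tool_pos': array([0.23 , 0.554, 0.218]), 'orientation': array([-6.14e-01, -3.08e+00,  3.00e-03]), 'force': array([ 0.718,  0.247, -0.643]), 'wrist_torque': array([ 0.006,  0.009, -0.009]), 'gripper_force': np.float64(0.0), 'opening': np.float64(0.093)}
scene 45.32254804303742 324.1897097618718 203.43961735673625 ['image', 'vfov', 'cx', 'cy', 'cam_to_world'] [[-0.218, -0.649, 0.729, 1.529], [0.976, -0.154, 0.155, 0.181], [0.012, 0.745, 0.667, 0.953], [0.0, 0.0, 0.0, 1.0]]
top 48.57970195158266 324.716638490688 186.03984943823215 ['image', 'vfov', 'cx', 'cy', 'cam_to_world'] [[0.008, 0.991, -0.136, 0.41], [-1.0, 0.01, 0.015, -0.014], [0.017, 0.136, 0.991, 1.467], [0.0, 0.0, 0.0, 1.0]]
wrist 65.32027921359855 315.466389807613 198.718211857225 ['image', 'vfov', 'cx', 'cy', 'T_tool_cam', 'cam_to_world'] [[0.384, -0.894, -0.231, 0.166], [0.923, 0.372, 0.098, 0.58], [-0.001, -0.251, 0.968, 0.384], [0.0, 0.0, 0.0, 1.0]]
```

View pics/scene0.png

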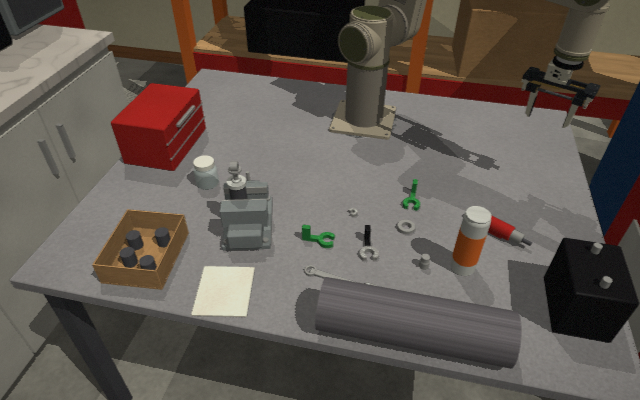

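View pics/top0.png

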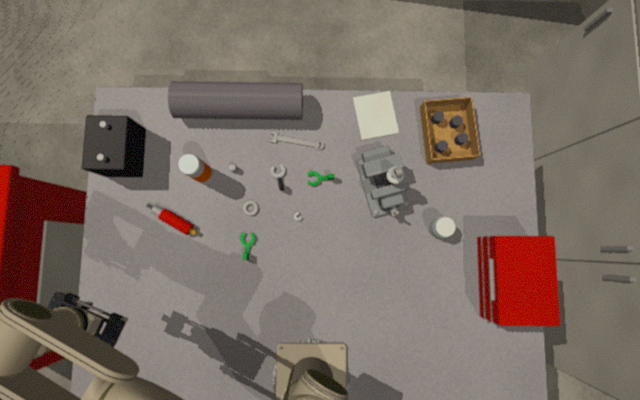

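Look-alikes in the top view:
- Grey C-ring with black tab at (279,172), tab (281,185).
- Green C-rings at (320,178) and (248,245).
- Closed collar at (251,208).
- Small clip at (297,216).

By the description I choose the steel one with the tab at (279,172). It is at (369,254) in the scene view. A close crop will check this.

```bash
python3 - <<'E'
from h import *
import pickle
C=pickle.load(open('c0.pkl','rb'))
t=C['top']['image'];s=C['scene']['image']
r=lambda a,k,w,h:cv2.resize(a,(w,h),interpolation=cv2.INTER_CUBIC)
A=r(t[155:200,255:305],0,400,300) if 0 else cv2.resize(t[150:200,250:310],(384,300))
B=cv2.resize(s[215:270,340:400],(400,300))
D=cv2.resize(t[140:225,350:420],(384,300),interpolation=cv2.INTER_CUBIC)
E_=cv2.resize(s[155:255,200:300],(400,300),interpolation=cv2.INTER_CUBIC)
m=np.vstack([np.hstack([A,B]),np.hstack([D,E_])]);cv2.imwrite('pics/m0.png',m[:,:,::-1])
c=C['top']
for n,u,v,z in [('ring',279,171,.012),('tab',281,185,.048),('damper',395,174,.22),('vise',383,185,.115)]:print(n,onz(c,u,v,z).round(3))
E
```

```text
ring [0.66  0.116 0.012]
tab [0.608 0.105 0.048]
damper [ 0.619 -0.234  0.22 ]
vise [ 0.602 -0.215  0.115]
```

View pics/m0.png

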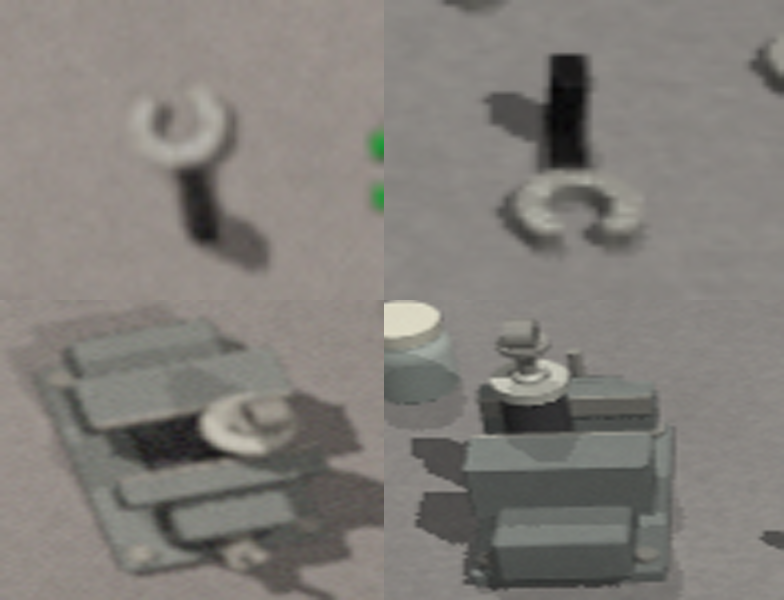

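The crop confirms it: plain steel C-ring with a black upright tab, gap facing away from the robot (yaw about +12°). The vise is yawed about +15°, with the damper towards its -y end. I move above the tab with the wrist camera on the far side.

Emit:
play_rows(
  targets=[-52, -27, 0, 57, -52, -27, 0, 57, -52, -27, 0, 57, -52, -27, 0, 57, -52, -27, 0, 57, -52, -27, 0, 57, -52, -27, 0, 57, -52, -27, 0, 57],
  grip=9.3,
)

```text
t: 0.82
tool_pos: [0.4452, 0.2969, 0.2185]
orientation: [-2.018, -2.408, 0.0]
force: [1.0, -0.3, -0.9]
opening: 0.0931
gripper_force: 0.0
```

```bash
cat >> h.py <<'E'
def go(p,yaw=None):
    "shift (cm) and roll (deg) from measured pose to TCP p, tool-x heading yaw deg"
    s=read_state();M=R.from_rotvec(s['orientation']).as_matrix()
    h=np.degrees(np.arctan2(M[1,0],M[0,0]))
    d=M.T@(np.array(p)-s['tool_pos'])*100
    print('t',round(float(s['t']),2),'tcp',np.round(s['tool_pos'],4),'head',round(h,2),'F',np.round(s['force'],2),'op',round(float(s['opening']),4))
    print('shift',d.round(2),'roll',None if yaw is None else round(-(yaw-h+180)%360-180 if 0 else -((yaw-h+180)%360-180),1))
E
python3 -c "
from h import *
go([.59,.1,.22],12)"
```

```text
t 0.82 tcp [0.4452 0.2969 0.2185] head 100.09 F [ 1.   -0.27 -0.85] op 0.0931
shift [-21.92  10.81  -0.15] roll 88.1
```

Emit:
play_rows(
  targets=[-22, 10.8, 0, 57, -22, 10.8, 0, 57, -22, 10.8, 0, 57, -22, 10.8, 0, 57, -22, 10.8, 0, 57, -22, 10.8, 0, 57, -22, 10.8, 0, 57, -22, 10.8, 0, 57],
)

```text
t: 1.48
tool_pos: [0.5913, 0.0994, 0.2178]
orientation: [-2.924, -1.148, 0.002]
force: [0.0, 0.2, 0.3]
opening: 0.0929
gripper_force: 0.0
```

Emit:
play_rows(
  targets=[0, 0, 0, 31, 0, 0, 0, 31, 0, 0, 0, 31, 0, 0, 0, 31, 0, 0, 0, 31, 0, 0, 0, 31, 0, 0, 0, 31],
)

```text
t: 2.07
tool_pos: [0.5903, 0.1019, 0.2183]
orientation: [-3.123, -0.343, 0.001]
force: [0.2, -0.4, -0.6]
opening: 0.0929
gripper_force: 0.0
```

```bash
python3 -c "
from h import *
import pickle
go([.59,.1,.22],12)
c=shot('wrist');save(c,'w1.png');pickle.dump(c,open('c1.pkl','wb'))
print(c['cam_to_world'].round(3)[:3])
print(proj(c,[.66,.116,.012]),proj(c,[.608,.105,.048]))"
```

```text
t 2.07 tcp [0.5903 0.1019 0.2183] head 12.55 F [ 0.2  -0.4  -0.57] op 0.0929
shift [-0.08  0.18 -0.17] roll 0.5
[[ 0.217  0.945  0.246  0.658]
 [-0.976  0.21   0.054  0.117]
 [-0.001 -0.252  0.968  0.385]]
(np.float64(316.53631771465166), np.float64(115.93102354395985)) (np.float64(316.0946013296528), np.float64(166.38904842983771))
```

View pics/w1.png

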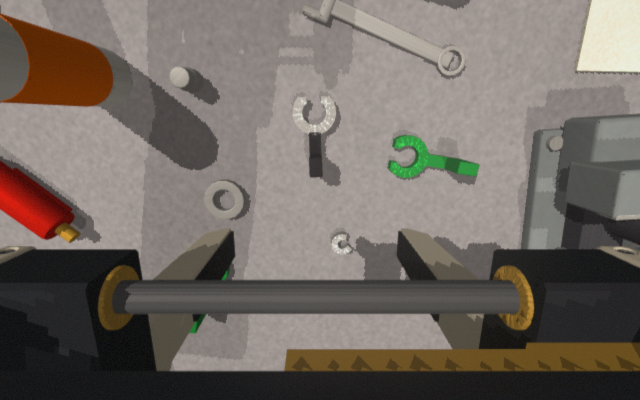

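The wrist view shows the steel stop with its ring at about (315,114) and tab top at about (316,165), gap upwards. I'll measure it by mask.

```bash
python3 - <<'E'
from h import *
import pickle
c=pickle.load(open('c1.pkl','rb'));im=c['image'].astype(int)
g=im.sum(2)/3
roi=np.zeros(g.shape,bool);roi[85:138,285:345]=1
m=((g>g[85:138,285:345].mean()+0)&roi).astype(np.uint8)
print(np.percentile(g[85:138,285:345],[5,25,50,75,95]))
m=((g>165)&roi).astype(np.uint8);pts=np.argwhere(m)[:,::-1]
print(len(pts),cv2.minEnclosingCircle(pts.astype(np.float32)))
(u,v),r=cv2.minEnclosingCircle(pts.astype(np.float32))
ring=onz(c,u,v,.012)
roi2=np.zeros(g.shape,bool);roi2[128:185,300:335]=1
b=((g<55)&roi2).astype(np.uint8)
n,l,st,ce=cv2.connectedComponentsWithStats(b);k=1+st[1:,4].argmax();print(st[k],ce[k])
p=np.argwhere(l==k)[:,::-1]
for v2 in range(st[k][1],st[k][1]+st[k][3],3):
    q=p[p[:,1]==v2][:,0];print(v2,q.min(),q.max(),end=' | ')
vb=st[k][1]+st[k][3]; 
q=p[p[:,1]>vb-12][:,0].mean()
tb=onz(c,q,vb,.048); print('\nring',ring,'tabback',tb)
d=ring-tb;print(np.degrees(np.arctan2(d[1],d[0])),np.hypot(*d[:2]))
E
```

```text
[ 98.         148.91666667 155.16666667 165.33333333 192.33333333]
798 ((313.8774719238281, 112.24834442138672), 22.19692039489746)
[310 136  12  40 353] [315.3427762  156.49858357]
136 310 310 | 139 310 319 | 142 310 318 | 145 310 319 | 148 310 319 | 151 311 319 | 154 310 320 | 157 310 320 | 160 312 320 | 163 312 321 | 166 311 320 | 169 312 321 | 172 311 321 | 175 311 321 | 
ring [0.6633376  0.11988147 0.012     ] tabback [0.59771465 0.10247938 0.048     ]
14.85202274710789 0.06789111592996921
```

```bash
python3 -c "
from h import *
go([.608,.1055,.014],14)"
```

```text
t 2.12 tcp [0.5904 0.102  0.2183] head 12.56 F [-0.68 -0.15 -0.59] op 0.093
shift [ 1.81  0.04 20.43] roll -1.4
```

Emit:
play_rows(
  targets=[1.8, 0, 2, -1.4, 1.8, 0, 5, -1.4, 1.8, 0, 8, -1.4, 1.8, 0, 11, -1.4, 1.8, 0, 13, -1.4, 1.8, 0, 14, -1.4, 1.8, 0, 14, -1.4],
  grip=4.5,
)

```text
t: 2.7
tool_pos: [0.6058, 0.1056, 0.0754]
orientation: [-3.118, -0.38, 0.009]
force: [-0.4, 0.3, 0.7]
opening: 0.051
gripper_force: 0.0
```

```bash
python3 - <<'E'
from h import *
import pickle
go([.608,.1055,.014],14)
c=shot('wrist');save(c,'w2.png');pickle.dump(c,open('c2.pkl','wb'))
print(proj(c,[.608,.1055,.048]),proj(c,[.6642,.1195,.012]))
E
```

```text
t 2.7 tcp [0.6058 0.1056 0.0754] head 13.9 F [-0.45  0.34  0.74] op 0.051
shift [0.24 0.07 6.14] roll -0.1
(np.float64(316.1620715504637), np.float64(223.18266791368987)) (np.float64(316.00153582446006), np.float64(130.36225435719342))
```

View pics/w2.png

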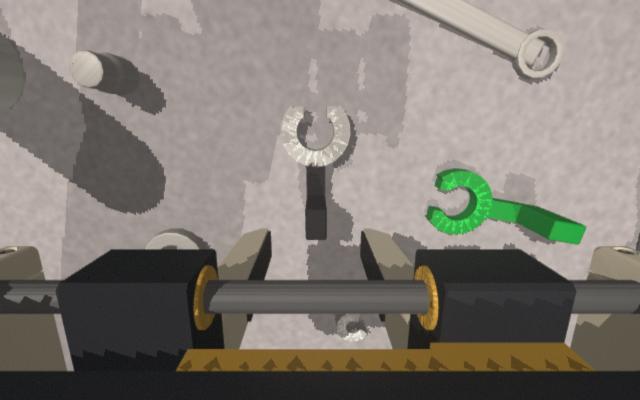

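The view shows the tab top at (316,222) and the ring at (317,132), both as predicted. I descend and grip.

Emit:
play_rows(
  targets=[0.2, 0, 1.5, 0, 0.2, 0, 3, 0, 0.2, 0, 4.5, 0, 0.2, 0, 5.6, 0, 0.2, 0, 6.1, 0, 0.2, 0, 6.1, 0, 0.2, 0, 6.1, 0],
)

```text
t: 3.33
tool_pos: [0.6106, 0.1063, 0.0182]
orientation: [3.119, 0.379, 0.001]
force: [-0.6, -0.6, 0.2]
opening: 0.0448
gripper_force: 0.0
```

Emit:
play_rows(
  targets=[0, 0, 0, 0, 0, 0, 0, 0, 0, 0, 0, 0, 0, 0, 0, 0, 0, 0, 0, 0, 0, 0, 0, 0, 0, 0, 0, 0],
  grip=0.5,
  grip_force=40,
)

```text
t: 3.92
tool_pos: [0.6102, 0.1063, 0.018]
orientation: [3.119, 0.378, 0.001]
force: [-0.8, -0.2, 2.1]
opening: 0.0136
gripper_force: 40.0
```

Emit:
play_rows(
  targets=[0, 0, -2, 0, 0, 0, -5, 0, 0, 0, -9, 0, 0, 0, -13, 0, 0, 0, -17, 0, 0, 0, -21, 0, 0, 0, -25, 0],
)

```text
t: 4.5
tool_pos: [0.6094, 0.1062, 0.2693]
orientation: [-3.119, -0.378, 0.001]
force: [-0.3, -0.6, -1.3]
opening: 0.0133
gripper_force: 40.0
```

```bash
python3 -c "
from h import *
go([.512,-.262,.27],15)"
```

```text
t 4.5 tcp [0.6094 0.1062 0.2693] head 13.84 F [-0.31 -0.63 -1.29] op 0.0133
shift [-18.27  33.42  -0.07] roll -1.2
```

Emit:
play_rows(
  targets=[-18.2, 33.4, 0, -1.2, -18.2, 33.4, 0, -1.2, -18.2, 33.4, 0, -1.2, -18.2, 33.4, 0, -1.2, -18.2, 33.4, 0, -1.2, -18.2, 33.4, 0, -1.2, -18.2, 33.4, 0, -1.2, -18.2, 33.4, 0, -1.2],
)

```text
t: 5.17
tool_pos: [0.5241, -0.2178, 0.2674]
orientation: [-3.114, -0.411, 0.0]
force: [2.0, 0.2, -1.0]
opening: 0.0137
gripper_force: 40.0
```

Emit:
play_rows(
  targets=[0, 0, 0, 0, 0, 0, 0, 0, 0, 0, 0, 0, 0, 0, 0, 0],
)

```text
t: 5.5
tool_pos: [0.5255, -0.2149, 0.2674]
orientation: [-3.114, -0.413, 0.0]
force: [0.7, 1.2, -0.9]
opening: 0.0137
gripper_force: 40.0
```

```bash
python3 - <<'E'
from h import *
import pickle
go([.512,-.262,.27],15)
c=shot('wrist');save(c,'w3.png');pickle.dump(c,open('c3.pkl','wb'))
print(proj(c,[.619,-.234,.22]))
E
```

```text
t 5.5 tcp [ 0.5255 -0.2149  0.2674] head 15.11 F [ 0.73  1.15 -0.86] op 0.0137
shift [-2.53  4.2  -0.26] roll 0.1
(np.float64(380.98931234760556), np.float64(92.03423280025248))
```

View pics/w3.png

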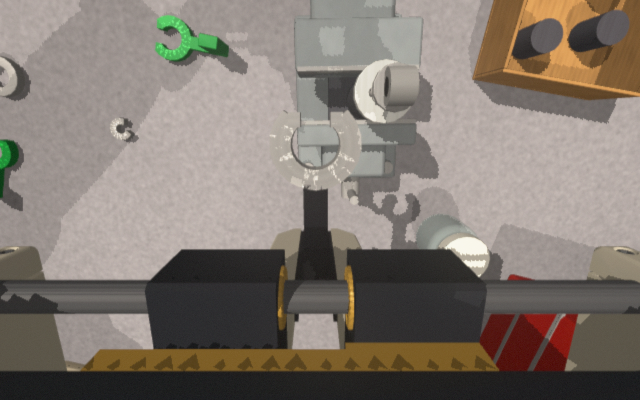

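The ring in hand is centred at about (315,146). The white end cap is at about (385,92), with the top eye at (403,85). I'll fit the cap circle at z=0.160 and the ring at its own height.

```bash
cat >> h.py <<'E'
from scipy.optimize import least_squares
def arc(c,m,z,r):
    "circle of radius r on plane z through hull points of mask"
    n,l,st,ce=cv2.connectedComponentsWithStats(m.astype(np.uint8));k=1+st[1:,4].argmax()
    cn=max(cv2.findContours((l==k).astype(np.uint8),cv2.RETR_EXTERNAL,cv2.CHAIN_APPROX_NONE)[0],key=len)[:,0]
    P=np.array([onz(c,u,v,z)[:2] for u,v in cn])
    f=lambda p:np.hypot(*(P-p).T)-r
    s=least_squares(f,P.mean(0),loss='soft_l1',f_scale=.0007)
    e=f(s.x);return s.x,st[k],int((abs(e)<.001).sum()),len(e)
E
python3 - <<'E'
from h import *
import pickle
c=pickle.load(open('c3.pkl','rb'));im=c['image'].astype(int);g=im.sum(2)/3
for th in (175,190,205):
    roi=np.zeros(g.shape,bool);roi[50:130,340:425]=1
    print(th,arc(c,(g>th)&roi,.160,.0255))
s=R.from_rotvec([-3.114,-.413,0]).as_matrix();t=np.array([.5255,-.2149,.2674])
hsv=cv2.cvtColor(c['image'],cv2.COLOR_RGB2HSV)
for z in(.0,):
  for rows in [(90,190)]:
    # ring rim: least_squares on strong radial edges around the nominal circle
    zt=.2674-.018+.012
    nom=t+s@[.058,0,0]
    e=cv2.GaussianBlur(g.astype(np.float32),(3,3),0)
    pts=[]
    for a in np.radians(np.arange(0,360,4)):
        rr=np.arange(.019,.031,.0003)
        uv=np.array([proj(c,[nom[0]+r*np.cos(a),nom[1]+r*np.sin(a),zt]) for r in rr],np.float32)
        p=cv2.remap(e,uv[:,0],uv[:,1],cv2.INTER_LINEAR)[:,0];d=np.gradient(p)
        k=d.argmin()
        pts.append(nom[:2]+rr[k]*np.array([np.cos(a),np.sin(a)]))
    P=np.array(pts);sol=least_squares(lambda q:np.hypot(*(P-q[:2]).T)-.025,nom[:2],loss='soft_l1',f_scale=.0005)
    print('nom',nom[:2],'ring',sol.x,'tool off',(s.T@np.r_[sol.x-t[:2],0]).round(4))
E
```

```text
175 (array([ 0.62929079, -0.25947266]), array([ 355,   59,   43,   64, 1182], dtype=int32), 43, 226)
190 (array([ 0.62794013, -0.24909179]), array([ 355,   59,   42,   64, 1065], dtype=int32), 56, 173)
205 (array([ 0.62805727, -0.24958536]), array([355,  60,  39,  62, 998], dtype=int32), 46, 165)
nom [ 0.58149484 -0.19978122] ring [ 0.57839057 -0.20083465] tool off [0.0547 0.0002 0.    ]
```

```bash
python3 -c "
from h import *
go([.517,-.279,.192],15)"
```

```text
t 5.55 tcp [ 0.5256 -0.2146  0.2675] head 15.14 F [ 0.43  0.02 -0.76] op 0.0141
shift [-2.51  5.99  7.55] roll 0.1
```

Emit:
play_rows(
  targets=[-2.5, 2.5, 0, 0, -2.5, 6, 0, 0, -2.5, 6, 2.5, 0, -2.5, 6, 5, 0, -2.5, 6, 7, 0, -2.5, 6, 7.5, 0, -2.5, 6, 7.5, 0, -2.5, 6, 7.5, 0],
)

```text
t: 6.22
tool_pos: [0.5173, -0.2797, 0.1935]
orientation: [3.114, 0.413, 0.001]
force: [0.7, -0.3, -0.7]
opening: 0.0135
gripper_force: 40.0
```

Emit:
play_rows(
  targets=[0.8, 0, 0, 0, 1.6, 0, 0, 0, 2.2, 0, 0, 0, 2.5, 0, 0, 0, 2.5, 0, 0, 0],
)

```text
t: 6.63
tool_pos: [0.5418, -0.2737, 0.1931]
orientation: [3.114, 0.412, 0.001]
force: [0.2, 0.8, -1.0]
opening: 0.0137
gripper_force: 40.0
```

```bash
python3 - <<'E'
from h import *
import pickle
go([.517+.0242,-.279+.0065,.192],15)
c=shot('wrist');save(c,'w4.png');pickle.dump((c,read_state()),open('c4.pkl','wb'))
print(proj(c,[.628,-.2493,.16]))
E
```

```text
t 6.63 tcp [ 0.5418 -0.2737  0.1931] head 15.09 F [ 0.25  0.78 -1.03] op 0.0137
shift [-0.03 -0.13  0.11] roll 0.1
(np.float64(313.13080990849846), np.float64(82.84943132881459))
```

View pics/w4.png

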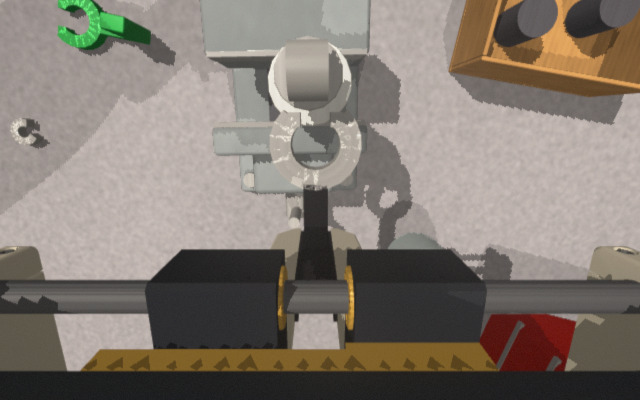

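The cap spans columns 268–351 (centre about 309). The ring spans 270–361 (centre about 315), so the shaft is about 4 mm towards image left (-tool y). I'll fit both.

```bash
cat >> h.py <<'E'
def rim(c,g,nom,z,r,angs,sign=-1,w=.006):
    P=[];e=cv2.GaussianBlur(g.astype(np.float32),(3,3),0)
    for a in np.radians(angs):
        rr=np.arange(r-w,r+w,.0002)
        uv=np.array([proj(c,[nom[0]+q*np.cos(a),nom[1]+q*np.sin(a),z]) for q in rr],np.float32)
        d=np.gradient(cv2.remap(e,uv[:,0],uv[:,1],cv2.INTER_LINEAR)[:,0])*sign
        P.append(nom[:2]+rr[d.argmax()]*np.array([np.cos(a),np.sin(a)]))
    P=np.array(P);f=lambda q:np.hypot(*(P-q).T)-r
    s=least_squares(f,nom[:2],loss='soft_l1',f_scale=.0004)
    return s.x,int((abs(f(s.x))<.0008).sum()),len(P)
E
python3 - <<'E'
from h import *
import pickle
c,s=pickle.load(open('c4.pkl','rb'));g=c['image'].astype(int).sum(2)/3
M=R.from_rotvec(s['orientation']).as_matrix();t=s['tool_pos']
ring,n1,n=rim(c,g,(t+M@[.055,0,0]),t[2]-.006,.025,np.r_[60:330:5]); print('ring',ring,n1,n)
# sides & far rim of the cap, tool-left/right arcs
H=15
cap=np.array([.628,-.2493])
for i in range(2): cap,n2,m=rim(c,g,cap,.160,.0255,np.r_[H+50:H+140:3,H-140:H-50:3]); print('cap',cap,n2,m)
L=lambda p:(M.T@np.r_[p-t[:2],0])*1000
print('tool mm ring',L(ring).round(2),'cap',L(cap).round(2),'diff',(L(cap)-L(ring)).round(2))
row=g[75,262:345].round().astype(int);print(row.tolist())
for v in (52,62,70,84,92):
    b=g[v];print(v,[int(u) for u in range(262,348) if abs(b[u+1]-b[u-1])>40])
E
```

```text
ring [ 0.59481027 -0.25948681] 38 54
cap [ 0.62815534 -0.2468577 ] 54 60
cap [ 0.62807873 -0.24687549] 55 60
tool mm ring [5.542e+01 8.000e-02 1.000e-02] cap [ 9.082e+01 -3.440e+00  1.000e-02] diff [35.4  -3.52  0.  ]
[89, 91, 89, 89, 89, 103, 200, 232, 232, 231, 231, 228, 190, 190, 189, 190, 191, 194, 196, 194, 191, 189, 187, 181, 154, 150, 151, 150, 149, 150, 150, 150, 150, 149, 150, 148, 150, 149, 151, 149, 151, 150, 149, 150, 151, 150, 150, 149, 149, 150, 149, 149, 149, 147, 150, 149, 147, 149, 149, 147, 147, 149, 149, 148, 147, 148, 136, 109, 105, 104, 104, 103, 105, 106, 105, 106, 106, 107, 104, 106, 139, 219, 225]
52 [331, 332, 335, 336, 337, 340]
62 [270, 271, 272, 328, 329, 338, 339, 341, 346, 347]
70 [268, 269, 270, 328, 342, 343]
84 [267, 268, 269, 274, 286]
92 [268, 269, 270, 278, 287]
```

Emit:
play_rows(
  targets=[0, -0.2, 0, 0, 0, -0.35, 0, 0, 0.3, -0.35, 0, 0, 0.6, -0.35, 0, 0, 0.8, -0.35, 0, 0, 0.9, -0.35, 0, 0, 0.9, -0.35, 0, 0],
)

```text
t: 7.27
tool_pos: [0.5488, -0.2682, 0.1926]
orientation: [-3.115, -0.411, 0.0]
force: [-0.7, -0.5, -1.2]
opening: 0.0143
gripper_force: 40.0
```

Emit:
play_rows(
  targets=[0.1, 0, 0, 0, 0.2, 0, 0, 0, 0.3, 0, 0, 0, 0.4, 0, 0, 0, 0.5, 0, 0, 0, 0.5, 0, 0, 0],
)

```text
t: 7.77
tool_pos: [0.5535, -0.2669, 0.1926]
orientation: [3.115, 0.411, 0.0]
force: [0.9, 0.5, -0.9]
opening: 0.0136
gripper_force: 40.0
```

The force is still near zero and the prong tips have passed the shaft front, so it entered the gap. I continue slowly.

Emit:
play_rows(
  targets=[0.1, 0, 0, 0, 0.2, 0, 0, 0, 0.3, 0, 0, 0, 0.4, 0, 0, 0, 0.5, 0, 0, 0, 0.6, 0, 0, 0, 0.7, 0, 0, 0],
)

```text
t: 8.35
tool_pos: [0.5602, -0.2651, 0.1926]
orientation: [-3.115, -0.411, 0.0]
force: [0.2, 0.1, -1.5]
opening: 0.0136
gripper_force: 40.0
```

Emit:
play_rows(
  targets=[0.15, 0, 0, 0, 0.3, 0, 0, 0, 0.45, 0, 0, 0, 0.6, 0, 0, 0, 0.75, 0, 0, 0, 0.9, 0, 0, 0, 1.0, 0, 0, 0],
)

```text
t: 8.93
tool_pos: [0.57, -0.2625, 0.1926]
orientation: [-3.115, -0.411, -0.0]
force: [0.5, 0.0, -1.3]
opening: 0.0141
gripper_force: 40.0
```

```bash
python3 - <<'E'
from h import *
import pickle
go([0,0,.2])
c=shot('wrist');save(c,'w5.png');s=read_state();pickle.dump((c,s),open('c5.pkl','wb'))
g=c['image'].astype(int).sum(2)/3
M=R.from_rotvec(s['orientation']).as_matrix();t=s['tool_pos']
L=lambda p:(M.T@np.r_[p-t[:2],0])*1000
print('axis by w4 estimate in tool mm',L(np.array([.6281,-.2469])).round(2))
E
```

```text
t 8.93 tcp [ 0.57   -0.2625  0.1926] head 15.04 F [ 0.51  0.04 -1.34] op 0.0141
shift [-48.23 -40.14  -0.74] roll None
axis by w4 estimate in tool mm [6.011e+01 2.000e-02 0.000e+00]
```

View pics/w5.png

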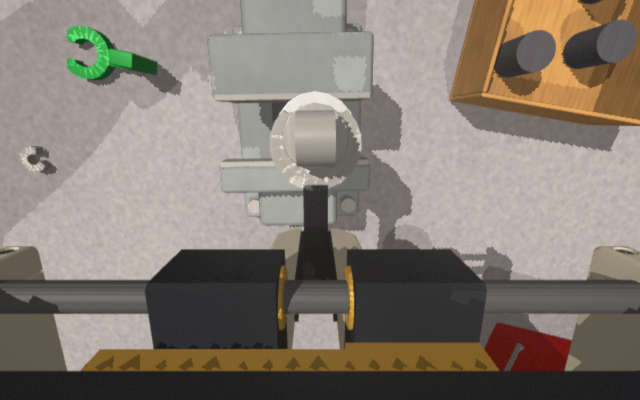

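The ring now surrounds the shaft, with the eye directly above it at (315,138). Next I touch the back of the bore to the shaft to find the x centre.

Emit:
play_rows(
  targets=[0.2, 0, 0, 0, 0.4, 0, 0, 0, 0.6, 0, 0, 0, 0.75, 0, 0, 0, 0.85, 0, 0, 0, 0.9, 0, 0, 0, 0.95, 0, 0, 0, 1.0, 0, 0, 0],
)

```text
t: 9.65
tool_pos: [0.5794, -0.26, 0.1926]
orientation: [-3.115, -0.411, 0.0]
force: [-0.5, -0.4, -1.6]
opening: 0.0136
gripper_force: 40.0
```

Emit:
play_rows(
  targets=[0.05, 0, 0, 0, 0.1, 0, 0, 0, 0.15, 0, 0, 0, 0.15, 0, 0, 0],
)

```text
t: 9.98
tool_pos: [0.5809, -0.2596, 0.1926]
orientation: [-3.115, -0.411, -0.0]
force: [-0.3, 0.6, -0.5]
opening: 0.014
gripper_force: 40.0
```

Emit:
play_rows(
  targets=[0.05, 0, 0, 0, 0.1, 0, 0, 0, 0.15, 0, 0, 0, 0.15, 0, 0, 0],
)

```text
t: 10.32
tool_pos: [0.5816, -0.2595, 0.1927]
orientation: [3.115, 0.411, -0.002]
force: [-5.1, -0.3, 1.1]
opening: 0.0136
gripper_force: 40.0
```

Contact at 11.8 mm matches the visual estimate for centre (4.7 + 7). I back off to centre, then lower slowly.

Emit:
play_rows(
  targets=[-0.3, 0, 0, 0, -0.6, 0, 0, 0, -0.81, 0, 0, 0, -0.81, 0, 0, 0, -0.81, 0, 0, 0],
)

```text
t: 10.73
tool_pos: [0.5745, -0.2613, 0.1927]
orientation: [3.115, 0.411, 0.0]
force: [-0.5, -0.4, -1.9]
opening: 0.0138
gripper_force: 40.0
```

Emit:
play_rows(
  targets=[0, 0, 0.15, 0, 0, 0, 0.3, 0, 0, 0, 0.45, 0, 0, 0, 0.6, 0, 0, 0, 0.7, 0, 0, 0, 0.75, 0, 0, 0, 0.8, 0, 0, 0, 0.8, 0],
)

```text
t: 11.4
tool_pos: [0.5745, -0.2613, 0.1845]
orientation: [-3.115, -0.411, 0.0]
force: [-0.6, -0.8, -1.7]
opening: 0.0138
gripper_force: 40.0
```

Emit:
play_rows(
  targets=[0, 0, 0.05, 0, 0, 0, 0.1, 0, 0, 0, 0.15, 0, 0, 0, 0.2, 0, 0, 0, 0.2, 0],
)

```text
t: 11.82
tool_pos: [0.5747, -0.2613, 0.1829]
orientation: [3.114, 0.411, 0.001]
force: [1.0, 1.4, 0.8]
opening: 0.0133
gripper_force: 40.0
```

Emit:
play_rows(
  targets=[0, 0, 0.05, 0, 0, 0, 0.1, 0, 0, 0, 0.15, 0, 0, 0, 0.2, 0, 0, 0, 0.2, 0],
)

```text
t: 12.23
tool_pos: [0.5747, -0.2613, 0.1807]
orientation: [3.114, 0.411, 0.001]
force: [0.6, 0.8, 0.9]
opening: 0.0135
gripper_force: 40.0
```

It is going over the boss with light force (about 2.5 N). I keep pressing.

Emit:
play_rows(
  targets=[0, 0, 0.05, 0, 0, 0, 0.1, 0, 0, 0, 0.15, 0, 0, 0, 0.2, 0, 0, 0, 0.2, 0],
)

```text
t: 12.65
tool_pos: [0.5745, -0.2613, 0.1784]
orientation: [-3.115, -0.411, 0.0]
force: [1.8, 0.7, 0.2]
opening: 0.014
gripper_force: 40.0
```

Emit:
play_rows(
  targets=[0, 0, 0.04, 0, 0, 0, 0.08, 0, 0, 0, 0.08, 0],
)

```text
t: 12.9
tool_pos: [0.5745, -0.2614, 0.1779]
orientation: [3.114, 0.411, 0.0]
force: [0.2, -0.1, 1.7]
opening: 0.0139
gripper_force: 40.0
```

Emit:
play_rows(
  targets=[0, 0, 0.04, 0, 0, 0, 0.08, 0, 0, 0, 0.08, 0],
)

```text
t: 13.15
tool_pos: [0.5745, -0.2614, 0.1779]
orientation: [3.114, 0.411, 0.0]
force: [-2.3, 1.4, 6.3]
opening: 0.0139
gripper_force: 40.0
```

Emit:
play_rows(
  targets=[0, 0, 0.04, 0, 0, 0, 0.08, 0, 0, 0, 0.08, 0],
)

```text
t: 13.4
tool_pos: [0.5745, -0.2614, 0.1778]
orientation: [3.114, 0.411, 0.001]
force: [-4.9, 1.8, 11.2]
opening: 0.0135
gripper_force: 40.0
```

Seated: z has stopped at 0.178 (underside at 0.160) and the force is rising steeply. I relax the push and release.

Emit:
play_rows(
  targets=[0, 0, -0.1, 0, 0, 0, -0.18, 0, 0, 0, -0.18, 0],
)

```text
t: 13.65
tool_pos: [0.5745, -0.2613, 0.1779]
orientation: [-3.115, -0.411, 0.0]
force: [1.0, -0.0, 2.0]
opening: 0.0138
gripper_force: 40.0
```

Emit:
play_rows(
  targets=[0, 0, 0, 0, 0, 0, 0, 0, 0, 0, 0, 0, 0, 0, 0, 0, 0, 0, 0, 0, 0, 0, 0, 0],
  grip=5,
)

```text
t: 14.15
tool_pos: [0.5744, -0.2613, 0.1779]
orientation: [-3.114, -0.411, 0.0]
force: [0.2, -0.4, -0.0]
opening: 0.0481
gripper_force: 0.0
```

Emit:
play_rows(
  targets=[0, 0, -1, 0, 0, 0, -3, 0, 0, 0, -5, 0, 0, 0, -7, 0, 0, 0, -9, 0, 0, 0, -10, 0, 0, 0, -10, 0, 0, 0, -10, 0],
)

```text
t: 14.82
tool_pos: [0.5748, -0.2615, 0.2785]
orientation: [3.114, 0.411, 0.002]
force: [0.0, 0.0, -0.6]
opening: 0.0497
gripper_force: 0.0
```

```bash
python3 - <<'E'
from h import *
import pickle
go([0,0,.2])
c=shot('wrist');b=shot('scene');pickle.dump((c,b,read_state()),open('c6.pkl','wb'))
x=cv2.resize(b['image'][155:255,190:310],(600,500),interpolation=cv2.INTER_CUBIC)[:330]
w=cv2.resize(c['image'][60:260,215:415],(270,270))
w=np.vstack([w,np.zeros((60,270,3),np.uint8)])[:330]
cv2.imwrite('pics/m6.png',np.hstack([x[:, :520],w])[:,:,::-1])
E
```

```text
t 14.82 tcp [ 0.5748 -0.2615  0.2785] head 15.04 F [ 0.05  0.01 -0.61] op 0.0497
shift [-48.73 -40.17   7.77] roll None
```

View pics/m6.png

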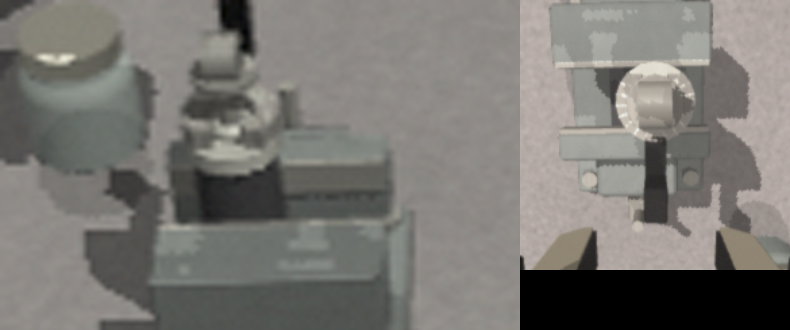

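The scene view shows the ring flat on the cap beneath the eye. The wrist view shows it concentric with the cap, with the fingers clear. I do one numeric check for sagging of the tab, then hand in.

```bash
python3 - <<'E'
from h import *
import pickle
c,b,s=pickle.load(open('c6.pkl','rb'));g=c['image'].astype(int).sum(2)/3
ax=np.array([.6281,-.2469]);u=np.array([np.cos(np.radians(15)),np.sin(np.radians(15))])
ring=rim(c,g,ax,.172,.025,np.r_[90:320:5]);print('ring',ring,(ring[0]-ax)*1000)
e=ring[0]-.069*u;print('tab back top edge predicted',proj(c,[*e,.208]),'if tilted .06:',proj(c,[*e,.204]))
m=(g[:,306:326]<60).mean(1);print('dark rows',[v for v in range(150,235) if m[v]>.4][-1])
E
```

```text
ring (array([ 0.62736393, -0.24719882]), 37, 46) [-0.73607366 -0.29881991]
tab back top edge predicted (np.float64(314.9362928851772), np.float64(225.48135118045826)) if tilted .06: (np.float64(314.94235008058064), np.float64(223.84534093177876))
dark rows 223
```

```bash
python3 -c "
from h import *
print(workorder.close_job())"
```

```text
the job is handed in; nothing more can be done
None
```

The steel stop sits on the damper's end cap, released and centred to within about 1 mm, with its underside at about 160 mm. The job was handed in with about 15 s used; the hand-in returned no verdict, and the camera check was too coarse to rule out a slight tilt.

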